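Couple the scanner holder to its ball stand

TASK

Fit the barcode-scanner holder onto its stand on the desk: lower its hitch socket over the ball with the latch lever still up, and press it gently straight down past the snap until it is fully home, its feet flat on the stand's round plate; let go of it only then. Push the latch lever all the way down and leave everything else on the desk where it is. Feel your way and never push on the holder or the lever with more than 25 N.

Things in the scene. Friction and masses are not known exactly. Their poses are not given: they have to be found in the camera images.
- stand: Stand fixed to the desk: steel foot 124 mm across, tube, telescopic stem with a round plate (120 mm across, 6 thick) and on it a ball stud: ball 29 mm across, centre 23 mm over the plate. Origin on the desk on the vertical stem and ball axis. Stem length differs each time and is not measured: plate top 90 to 130 mm over the desk. The stem is clamped and gives only beyond 60 N.
- head: Grey scanner holder, 0.33 to 0.48 kg, standing on the desk. Origin: centre of its underside; z up, +x to its two-pronged fork (x 42 to 74 mm, y +-29, 62 high), -x to the latch lever. Feet to x -58 and +62. Two sprung jaws inside snap under the ball: passing them takes a push of 6 to 14 N, then it goes easily about 14 mm until the feet meet the plate, which is hard. Any turn about the ball will do.
- head_grip (a point): Centre of the holder's grip neck, 67 mm above the underside on the socket axis; axes as head. The neck is a block 30 mm (x) by 26 mm (y), from 47 to 80 mm above the underside; grip it across y.
- socket_mouth (a point): Centre of the socket's mouth at the underside; axes as head. Round bore 31 mm wide, flared to 40 at the mouth, 41 deep; outside 45 to 53 mm across, 47 high. When home this point lies on the plate's top, on the stand's axis.
- seat_pin (a joint): Black indicator pin, its 12 mm head on top of the neck (head top 86 mm above the underside when down). The ball lifts it against a 1 N spring: 0 with the socket empty, about 0.006 m when the holder is fully home.
- lever (a joint): Steel latch lever, flat bar 54 mm long, 6 thick, on the holder's -x side. 0 = up (bar points to -x and 37 degrees up), 0.65 rad = stop, fully down (bar level). It stays where it is left and yields to 0.12 N m (3 to 4 N at the pad). Its toe swings in under the ball once the holder is home.
- lever_pivot (a point): The lever's hinge axis (along the holder's y) at x = -24 mm, 33 mm above the holder's underside. Axes turn with the lever; those of the holder when the lever is at 0.
- lever_pad (a point): Centre of the upper face of the lever's 22 mm wide, 18 mm long end pad, 45 mm along the bar from the hinge. Lever up: at x = -58 mm, 63 mm above the holder's underside; lever down: x = -69 mm, 36 mm above it.
- tape_dispenser: Black tape dispenser, 150 x 60 x 96 mm, bystander. Origin at the centre of its underside.
- pen_cup: Black pen cup, 72 mm across, 95 high, pens to 165 mm, bystander. Origin at the centre of its underside.
- note_block: Block of note paper, 76 x 76 x 34 mm, bystander. Origin at the centre of its underside.
- scanner: Barcode scanner lying on the desk, 245 x 62 x 44 mm, bystander. Origin at its underside, 100 mm from its black nose, handle towards +x.

How it is judged (in metres and radians):
On the way:
1. The holder is fully home on the ball with its lever still up (value of joint seat_pin above 0.0045 m and horizontal distance between socket_mouth and stand below 0.004 m and angle between head's own z axis and vertical below 0.06 rad and value of joint lever below 0.25 rad), for 0.2 s.
At the end, for the whole second after the job is handed in: The holder is fully home on the ball (indicator pin lifted more than 4.5 mm, socket axis within 4 mm of the stand's axis, upright within 0.06 rad), its lever is down beyond 0.57 of 0.65 rad, and it is at rest and released (value of joint seat_pin above 0.0045 m and horizontal distance between socket_mouth and stand below 0.004 m and angle between head's own z axis and vertical below 0.06 rad and value of joint lever above 0.57 rad and linear speed of head below 0.02 m/s and angular speed of head below 0.1 rad/s); the robot touches nothing.
It fails at once if More than 36 N of contact between the holder and the stand (a push of about 25 N plus the weight of the holder) (contact force between head and stand above 36 N).
It fails at once if More than 28 N on the lever from the robot (contact force between lever and the fingers above 28 N or contact force between lever and the arm above 28 N).
It fails at once if The holder is let go over the stand before it is home (more than about 2.5 mm short) (horizontal distance between socket_mouth and stand below 0.03 m and contact force between head and the fingers below 0.05 N and value of joint seat_pin below 0.0035 m).
It fails at once if The tape dispenser, pen cup, note block or scanner is moved by more than 30 mm (distance of any of tape_dispenser, pen_cup, note_block, scanner from where it was at the start of the episode above 0.03 m).
It also fails if it takes over 61 s, if anything falls off the work surface, if the arm or the gripper's body presses on something with over 40 N, if the wrist force passes 120 N, or if a joint passes its speed limit or range.

ROBOT

A 6-joint arm with a two-finger parallel gripper is mounted at the origin on the work surface. World frame = base frame: x ahead of the robot, y to its left, z up, the work surface at z = 0. Lengths are in mm, angles in rad, forces in N, time in s.
With the tool pointing down it reaches from about 300 to 875 mm from the base axis. Payload 4.2 kg.
Tool frame: the origin (TCP) lies midway between the tips of the shut fingers; the grasp point (between the pads) lies behind it (grip_point_offset is the x of the grasp point in the tool frame, in mm); x points along the fingers, y is the direction in which the jaws open and shut, and the axes are right-handed (so a half turn about x gives the same grasp; the last joint's range is limited). The gripper opens to 85 mm and grips with 20 to 120 N. Pads are 22 mm wide; open, the fingers measure 114 mm over their backs; the gripper's body (76 mm by 85 mm) begins 54 mm behind the grasp point. The pads swing forward as they close: fully open they stand 13 mm farther back than shut.
Start: joints at [1.269, 0.32, 1.565, -0, 1.257, -0.02], TCP at [159.9, 552.334, 231.338] pointing down, gripper open.
Joint ranges: [-3.11, 3.11], [-0.84, 2.01], [0.21, 2.61], [-1.34, 4.49], [0.05, 2.63], [-2.56, 2.56]. Speed limits (rad/s): [2.57, 2.57, 3.14, 3.14, 3.14, 3.14].

INTERFACE

Orientations are given as a unit quaternion [x, y, z, w].
In Python, from workcell import * gives the robot as it stands. The module is installed in compiled form; this text tells all that it offers. Calls block until the motion is done:
- reach(position, orientation): joint-space move of the TCP to a pose.
- line_to(position, orientation=None, v=150): straight line of the TCP; orientation=None keeps the orientation; v is the mean speed in mm/s.
- goto_joints(angles): joint-space move.
- gripper_to(opening, effort=None): finger opening in mm; effort is the grip in N (None keeps the last); returns when the fingers have stopped.
- wait(seconds).
- solve_ik(position, orientation): joint angles nearest the present ones, or None.
- read_state(): the state.
- capture(name): name is "side" or "top" or "wrist"; returns the picture (384x512x3 uint8, red, green, blue); there is no depth.
- camera_params(name): a dict with "fov_y" (degrees; the focal length in pixels is half the picture's height over the tangent of half this angle, whatever the lens; pixels are square), "cx", "cy" (the principal point, pixels), "position" and "orientation" of the camera in the world. Camera axes: x right, y up, looking along -z (the intrinsics and any distortion apply to the point x, -y, -z); pixel columns grow to the right and rows downward; lengths in mm; the calibration is good to about 2 mm. A picture is of the moment at which its call begins: read the wrist's pose just before it. camera_params takes no time and is no camera call; for the wrist camera it gives the pose at the moment of the call.
A pose or a line that the arm cannot do raises Unreachable and nothing moves.
- hand_in(): hands the job in, once; it reports no verdict.
Trained networks look in the newest picture that a camera, given by its name, has taken for a name from the list of things; names that differ only in an ending like _2 or _b are one class to them, and where a whole thing is asked for, a point or a joint stands for the part that bears it (a point fixed in the world has none). Each returns a list of dicts, best first, with "confidence" (0 to 1); they miss things now and then, are a little off and sometimes report something else, mostly with a low value. They report only what shows in the picture. A call takes as long as a camera call.
- cut_out(camera, label): "region" (384x512 bool, what is visible of it).
- spot_point(camera, label): "centre" ([x, y, z] in mm, in world coordinates, good to about 4 mm: a listed point, or the origin of a listed thing).
The state is a dict: "t": time; "joints": joint angles; "qvel": joint speeds; "joint_torque": joint torques, N m; "tool_pos": TCP position; "ee_rot": TCP orientation; "ft_force": force on the tool from outside, world axes, zero at the start; "ft_torque": the same for the moment, N m; "opening": finger opening in mm.
Only numpy, scipy, OpenCV 4.12 (cv2) and the standard library are available. Lean on these libraries where they do the work, as an engineer would, in place of code of your own. Each camera call takes 0.05 s, during which the arm holds its last target.

## Working session

There is one attempt and no reset: what is moved stays moved. The work goes in short steps, each a Python script; the robot and the scene stay as the last script left them, time stands still between calls to the robot, and variables do not carry over. Pictures are saved under pics/ and viewed, and the job is handed in when it is done.

```bash
mkdir -p pics; ls; cat > h.py <<'E'
from workcell import *
import numpy as np, cv2
from scipy.spatial.transform import Rotation as R
def snap(cam,fn):
    im=capture(cam); cv2.imwrite('pics/'+fn,im[:,:,::-1]); return im
E
python3 - <<'E'
from h import *
s=read_state(); print(s)
try: print(grip_point_offset)
except Exception as e: print(e)
for c in ['side','top','wrist']:
    snap(c,c+'0.png'); print(c,camera_params(c))
    for l in ['stand','head','head_grip','socket_mouth','lever_pivot','lever_pad','tape_dispenser','pen_cup','note_block','scanner']:
        print(l,[(np.round(d['centre'],1),round(d['confidence'],2)) for d in spot_point(c,l)][:3])
print(read_state()['t'])
E
```

```text
pics
{'t': 0.0, 'joints': array([ 1.26901916e+00,  3.20281969e-01,  1.56573843e+00,  2.54580551e-05,
        1.25738581e+00, -2.00361777e-02]), 'qvel': array([-0.0004696 ,  0.00118351,  0.00017966,  0.00020416,  0.0011633 ,
       -0.00095101]), 'joint_torque': array([-1.79402588e-03, -4.15527284e+01, -2.34148514e+01, -4.21951581e-04,
        8.40506254e-03, -3.55708593e-06]), 'tool_pos': array([159.72873359, 551.8458626 , 230.46490457]), 'ee_rot': array([ 0.09865254,  0.70021278, -0.09991561,  0.69999043]), 'ft_force': array([ 0.21497818, -0.14085016, -0.05859294]), 'ft_torque': array([-0.03966644, -0.00321891, -0.03537624]), 'opening': 85.53665613218753}
-18.700000000000003
side {'fov_y': 49.67159618171655, 'cx': 256.03506178488857, 'cy': 198.16165970279303, 'position': array([  355.67499349, -1132.13453283,   713.21416814]), 'orientation': array([ 0.49940238, -0.05026963, -0.07037652,  0.86204256])}
stand [(array([ 547.8, -219.2,   -1.1]), 0.55)]
head [(array([597.9, 129.1,   5.4]), 0.64), (array([545.2, 159.6,  62.7]), 0.31)]
head_grip [(array([595.7, 132.8,  64.7]), 0.81)]
socke
[... 904 characters left out ...]
.333e+02, -1.000e-01]), 0.79)]
lever_pivot [(array([572.5, 141. ,  27.2]), 0.52)]
lever_pad [(array([540.9, 156. ,  60.3]), 0.44)]
tape_dispenser [(array([640.9, 405.3,  -2. ]), 0.6)]
pen_cup [(array([7.364e+02, 6.000e-01, 3.400e+00]), 0.9)]
note_block [(array([393.2,  19. ,  -1.1]), 0.74)]
scanner [(array([ 508.8, -430.2,   -5.3]), 0.87)]
wrist {'fov_y': 65.20863050867473, 'cx': 257.50073634024056, 'cy': 192.15351822870798, 'position': array([ 83.81128335, 574.23295001, 373.64419854]), 'orientation': array([-0.12479101, -0.09383285,  0.5930069 ,  0.78991481])}
stand []
head []
head_grip []
socket_mouth []
lever_pivot []
lever_pad []
tape_dispenser []
pen_cup []
note_block []
scanner []
1.65
```

View pics/side0.png

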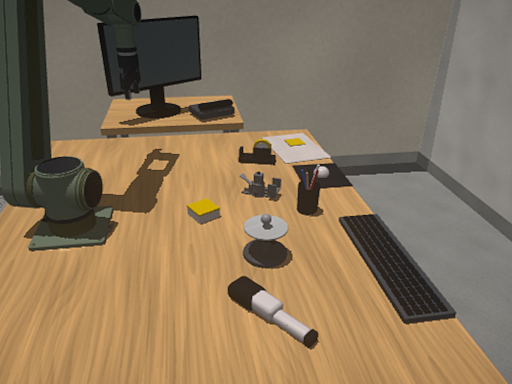

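View pics/top0.png

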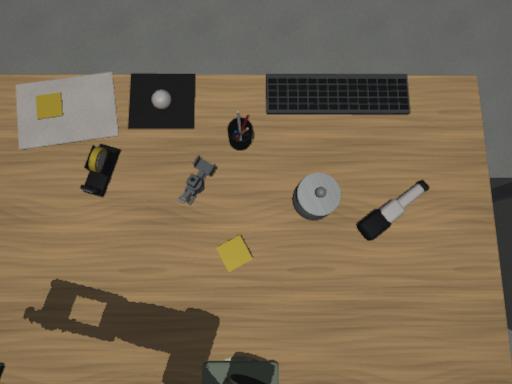

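```bash
cat >> h.py <<'E'
def quat(yaw,sgn=1):
    x=np.array([0,0,-1.]); y=sgn*np.array([-np.sin(yaw),np.cos(yaw),0]); z=np.cross(x,y)
    return R.from_matrix(np.stack([x,y,z],1)).as_quat()
def spots(c,ls):
    for l in ls: print(c,l,[(np.round(d['centre'],1),round(d['confidence'],2)) for d in spot_point(c,l)][:2])
E
python3 - <<'E'
from h import *
yaw=-0.5
for s in (1,-1):
    print(s,solve_ik([594,131,230],quat(yaw,s)))
    for dy in np.arange(-1.6,1.7,.4): print(dy,np.round(solve_ik([548,-219,250],quat(yaw+dy,s)),2) if solve_ik([548,-219,250],quat(yaw+dy,s)) is not None else None)
sg=min((1,-1),key=lambda s:abs(solve_ik([594,131,230],quat(yaw,s))[5]))
q=quat(yaw,sg); print(sg)
reach([594,131,230],q)
snap('wrist','w1.png')
spots('wrist',['head','head_grip','socket_mouth','lever_pivot','lever_pad','lever'])
spots('top',['head_grip'])
print(read_state()['t'],read_state()['tool_pos'],camera_params('wrist'))
E
```

```text
1 [ 1.98157010e-01  3.73034565e-01  1.48702164e+00 -4.44089210e-16
  1.28153645e+00 -8.72639316e-01]
-1.6 [-0.4   0.33  1.5   0.    1.31  0.13]
-1.2000000000000002 [-0.4   0.33  1.5  -0.    1.31 -0.27]
-0.8000000000000003 [-0.4   0.33  1.5  -0.    1.31 -0.67]
-0.40000000000000036 [-0.4   0.33  1.5  -0.    1.31 -1.07]
-4.440892098500626e-16 [-0.4   0.33  1.5  -0.    1.31 -1.47]
0.39999999999999947 [-0.4   0.33  1.5  -0.    1.31 -1.87]
0.7999999999999994 [-0.4   0.33  1.5  -0.    1.31 -2.27]
1.1999999999999993 None
1.5999999999999992 None
-1 [ 1.98157010e-01  3.73034565e-01  1.48702164e+00 -4.44089210e-16
  1.28153645e+00  2.26895334e+00]
-1.6 None
-1.2000000000000002 None
-0.8000000000000003 [-0.4   0.33  1.5  -0.    1.31  2.47]
-0.40000000000000036 [-0.4   0.33  1.5  -0.    1.31  2.07]
-4.440892098500626e-16 [-0.4   0.33  1.5  -0.    1.31  1.67]
0.39999999999999947 [-0.4   0.33  1.5  -0.    1.31  1.27]
0.7999999999999994 [-0.4   0.33  1.5  -0.    1.31  0.87]
1.1999999999999993 [-0.4   0.33  1.5   0.    1.31  0.47]
1.5999999999999992 [-0.4   0.33  1.5  -0.    1.31  0.07]
1
wrist head [(array([ 5.949e+02,  1.293e+02, -2.000e-01]), 0.75), (array([573.8, 143.7,  34.9]), 0.75)]
wrist head_grip [(array([593.4, 131.2,  66.4]), 0.56)]
wrist socket_mouth [(array([591.8, 132.2,  -1.7]), 0.73), (array([572.5, 145.3,  34.8]), 0.19)]
wrist lever_pivot [(array([571.9, 141.6,  39. ]), 0.61), (array([633.6, 409.1,  -2. ]), 0.35)]
wrist lever_pad [(array([543.1, 156.3,  62. ]), 0.64)]Traceback (most recent call last):
  File "<stdin>", line 10, in <module>
  File "h.py", line 10, in spots
    for l in ls: print(c,l,[(np.round(d['centre'],1),round(d['confidence'],2)) for d in spot_point(c,l)][:2])
                                                                                        ~~~~~~~~~~^^^^^
ValueError: it knows: head, head_grip, lever_pad, lever_pivot, note_block, pen_cup, scanner, socket_mouth, stand, tape_dispenser
```

View pics/w1.png

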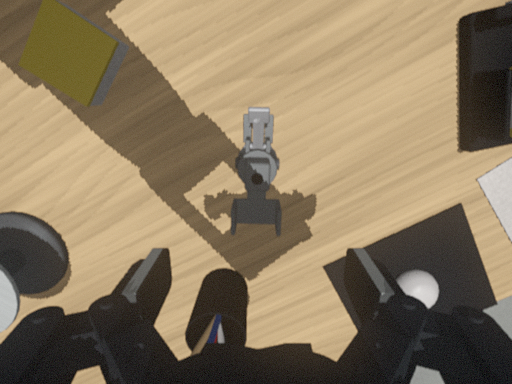

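```bash
cat >> h.py <<'E'
def ray(p,u,v):
    f=192/np.tan(np.radians(p['fov_y']/2))
    d=R.from_quat(p['orientation']).apply([(u-p['cx'])/f,-(v-p['cy'])/f,-1.]); return np.array(p['position']),d
def atz(p,u,v,z):
    o,d=ray(p,u,v); return o+d*(z-o[2])/d[2]
def proj(p,X):
    f=192/np.tan(np.radians(p['fov_y']/2)); c=R.from_quat(p['orientation']).inv().apply(np.array(X)-p['position'])
    return np.array([p['cx']-f*c[0]/c[2],p['cy']+f*c[1]/c[2]])
E
python3 - <<'E'
from h import *
im=cv2.imread('pics/w1.png'); cv2.imwrite('pics/w1c.png',cv2.resize(im[90:250,190:330],None,fx=4.2,fy=3.7*1.0,interpolation=cv2.INTER_NEAREST))
p=camera_params('wrist'); print(p, read_state()['tool_pos'],read_state()['t'])
a=atz(p,257,178,86); print('pin',a)
# lever pad far edge: 54mm along bar: x=-24-54cos37, z=33+54 sin37 
b=atz(p,259,108,33+54*np.sin(.65)+2); print('lev',b); d=a-b; print(np.arctan2(d[1],d[0]),np.hypot(d[0],d[1]),'exp',24+54*np.cos(.65))
c=atz(p,256,201,62); d=c-a; print('fork back',c,np.arctan2(d[1],d[0]),np.hypot(d[0],d[1]))
E
```

```text
{'fov_y': 65.20863050867473, 'cx': 257.50073634024056, 'cy': 192.15351822870798, 'position': array([524.30253431, 169.19377443, 372.32733666]), 'orientation': array([-0.13417359, -0.07978589,  0.50378031,  0.84960994])} [593.86928325 131.47458114 230.02289027] 4.1167
pin [592.66976947 131.38115825  86.        ]
lev [535.80196945 164.7123317   67.68006591]
-0.5301487221706638 65.91596014655151 exp 66.98852512164902
fork back [620.79591275 114.70266288  62.        ] -0.5352484519681893 32.69942114942708
```

View pics/w1c.png

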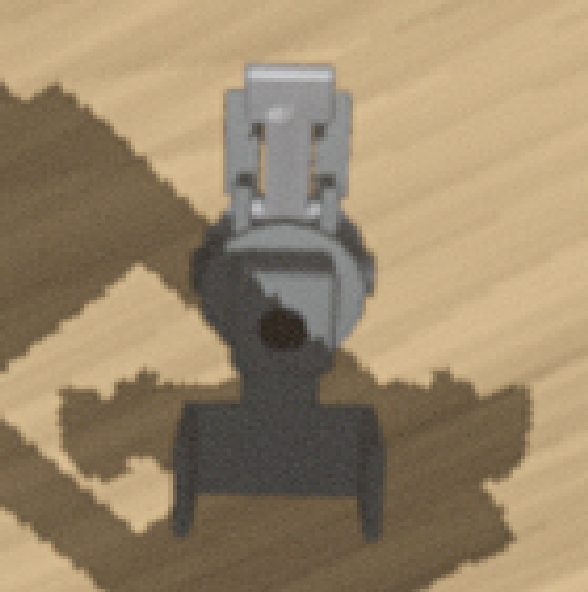

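```bash
python3 - <<'E'
from h import *
q=quat(-0.53)
for i,(P,qq) in enumerate([([548,-219,290],quat(-0.53)),([548,-219,290],quat(-1.5))]):
    reach(P,qq); 
    p=camera_params('wrist'); im=snap('wrist',f's{i}.png'); print(p['position'],p['orientation'])
    spots('wrist',['stand'])
    np.savez(f's{i}.npz',**p)
spots('top',['stand']);spots('side',['stand'])
print(read_state()['t'])
im=np.hstack([cv2.imread(f'pics/s{i}.png') for i in (0,1)]); cv2.imwrite('pics/s01.png',cv2.resize(im,(800,300)))
E
```

```text
[ 479.88670738 -178.35265835  432.07714767] [-0.13494911 -0.07786988  0.49109432  0.85705973]
wrist stand [(array([ 551. , -218.7,    4.3]), 0.62)]
[ 542.10925638 -139.9306935   432.22292007] [-0.1555897  -0.00597752  0.03529541  0.98717291]
wrist stand [(array([ 549.1, -217. ,    1.9]), 0.82)]
top stand [(array([ 549.1, -218.9,    3.9]), 0.67)]
side stand [(array([ 547.8, -219.2,   -1.1]), 0.55)]
6.6833
```

View pics/s01.png

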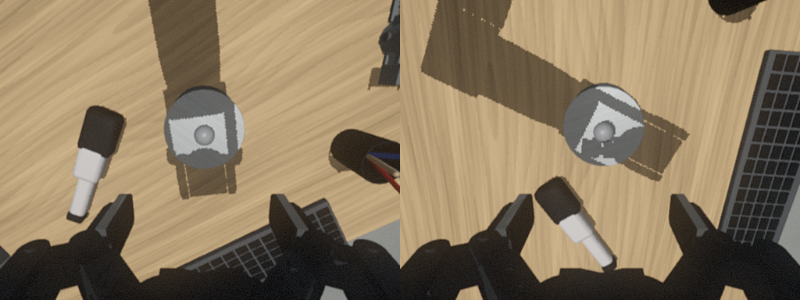

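```bash
python3 - <<'E'
from h import *
cs=[]
for i in (0,1):
    im=cv2.imread(f'pics/s{i}.png'); cs.append(cv2.resize(im[100:220,200:320],(400,400),interpolation=cv2.INTER_CUBIC))
cv2.imwrite('pics/s01c.png',np.hstack(cs))
a=[cv2.resize(cv2.imread('pics/top0.png')[165:225,285:345],(400,400),interpolation=cv2.INTER_CUBIC),cv2.resize(cv2.imread('pics/side0.png')[205:265,235:295],(400,400),interpolation=cv2.INTER_CUBIC)]
cv2.imwrite('pics/tsc.png',np.hstack(a))
E
```

```text
(no output)
```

View pics/s01c.png

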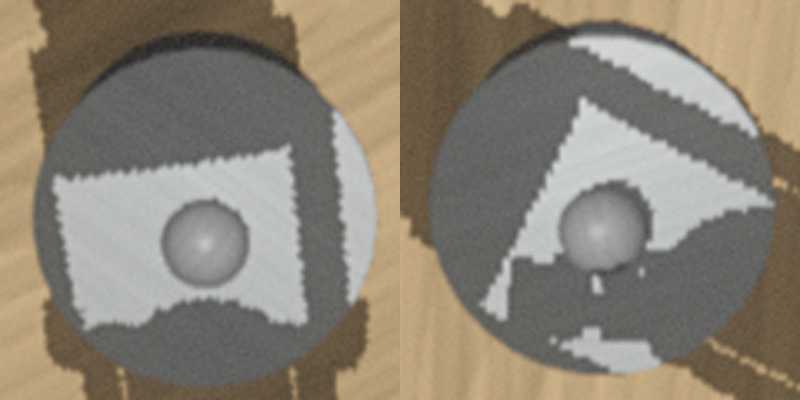

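View pics/tsc.png

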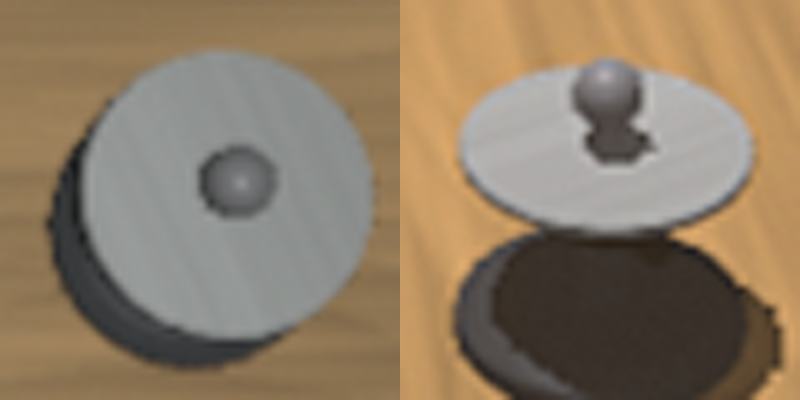

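```bash
python3 - <<'E'
from h import *
from scipy.optimize import least_squares
ps=[dict(np.load(f's{i}.npz')) for i in (0,1)]+[camera_params('top'),camera_params('side')]
sc=[120/400]*2+[60/400]*2; off=[(200,100)]*2+[(285,165),(235,205)]
B=[(205,244),(205,229),(238,182),(208,92)]; Pl=[(204.5,209.5),(201,199.5),(228,195),(206,148)]
def px(L): return [np.array(o)+np.array(b)*s-.5 for o,b,s in zip(off,L,sc)]
b=px(B);pl=px(Pl)
for nm,use in (('all',[0,1,2,3]),('wr',[0,1]),('wr+side',[0,1,3]),('wr+top',[0,1,2])):
    r=least_squares(lambda X:np.concatenate([proj(ps[i],X[:3])-b[i] for i in use]+[proj(ps[i],X[:3]-[0,0,23])-pl[i] for i in use]),[548,-219,120])
    print(nm,r.x,np.round(r.fun,1))
E
```

```text
all [ 550.33308691 -213.76611972  112.08008796] [ 0.8 -2.1 -1.1 -1.6 -0.5  0.5 -0.6  1.   0.7  3.5 -0.   2.8 -0.7  0.2
 -0.5 -0.2]
wr [ 550.94830057 -214.81271907  104.93600112] [ 0.2 -2.7 -0.6 -2.1  0.1  3.   0.4  2.4]
wr+side [ 550.28516319 -213.64851696  111.87948188] [ 0.9 -2.3 -1.1 -1.7 -0.6  1.1  0.8  3.4 -0.1  2.7 -0.5 -0.2]
wr+top [ 550.9324142  -214.77940673  106.15020363] [ 0.3 -2.5 -0.6 -1.9 -0.6  0.7  0.2  3.2  0.4  2.6 -0.7  0.3]
```

```bash
python3 - <<'E'
from h import *
from scipy.optimize import least_squares
ps=[dict(np.load(f's{i}.npz')) for i in (0,1)]+[camera_params('top'),camera_params('side')]
sc=[120/400]*2+[60/400]*2; off=[(200,100)]*2+[(285,165),(235,205)]
B=[(205,244),(205,229),(238,182),(208,92)]; Pl=[(204.5,218),(201,205),(228,195),(206,148)]
def px(L): return [np.array(o)+np.array(b)*s-.5 for o,b,s in zip(off,L,sc)]
b=px(B);pl=px(Pl)
for nm,use in (('all',[0,1,2,3]),('wr',[0,1]),('wr+side',[0,1,3]),('wr+top',[0,1,2]),('ts',[2,3])):
    r=least_squares(lambda X:np.concatenate([proj(ps[i],X[:3])-b[i] for i in use]),[548,-219,120]);print(nm,r.x,np.round(r.fun,1))
    r=least_squares(lambda X:np.concatenate([proj(ps[i],X[:3])-pl[i] for i in use]),[548,-219,120]);print(' plate',r.x,np.round(r.fun,1))
for i in range(4): print(atz(ps[i],*b[i],123), atz(ps[i],*pl[i],100))
for i in range(4): print(atz(ps[i],*b[i],143), atz(ps[i],*pl[i],120))
E
```

```text
all [ 551.36847149 -214.97562489  115.38077334] [ 0.4 -0.1 -0.2  0.3  0.1 -0.1 -0.1  0.2]
 plate [ 550.07865624 -213.66450586   87.15906934] [ 0.7  0.4 -0.3  0.7 -0.8  0.4 -0.6  0.4]
wr [ 551.72461243 -215.53421053  112.48058002] [ 0.1 -0.2  0.1  0.2]
 plate [ 550.64051602 -214.620871     79.78882122] [ 0.1 -0.2  0.1  0.2]
wr+side [ 551.37763416 -215.00068467  115.41859561] [ 0.4 -0.  -0.2  0.3 -0.1  0.2]
 plate [ 550.03129723 -213.48802686   86.87480901] [ 0.8  0.2 -0.3  0.5 -0.7  0.4]
wr+top [ 551.73196023 -215.51643414  112.42887181] [ 0.1 -0.2  0.1  0.2  0.1  0. ]
 plate [ 550.5839077  -214.58243469   81.55098943] [ 0.1  0.1  0.1  0.5 -0.9  0.6]
ts [ 551.39357443 -214.56896754  115.70893845] [ 0.  -0.1 -0.1  0. ]
 plate [ 551.05302471 -215.59086609   89.434443  ] [ 0.  -0.1 -0.1  0. ]
[ 549.48061234 -214.49494115  123.        ] [ 546.73151488 -212.77355701  100.        ]
[ 551.29680431 -212.85892625  123.        ] [ 550.00944847 -210.1013092   100.        ]
[ 549.72108978 -213.05566865  123.        ] [ 548.73911183 -213.44800881  100.        ]
[ 549.2947629  -225.70048228  123.        ] [ 548.09388929 -231.04278115  100.        ]
[ 544.97727681 -212.15621872  143.        ] [ 542.70565475 -210.70049062  120.        ]
[ 550.70256971 -208.14205515  143.        ] [ 549.53385262 -205.87700007  120.        ]
[ 545.91044926 -208.9929725   143.        ] [ 545.02972834 -209.46609911  120.        ]
[ 542.73376251 -256.41591067  143.        ] [ 541.81814075 -260.43191788  120.        ]
```

```bash
python3 - <<'E'
from h import *
q=quat(-0.53)
reach([593.2,131.1,200],q)
line_to([593.2,131.1,51],q,v=120)
s=read_state(); print(s['tool_pos'],s['ft_force'],s['t'])
gripper_to(15,60)
s=read_state(); print(s['tool_pos'],s['opening'],s['ft_force'],s['t'])
for c in('wrist','side'): snap(c,'g_'+c+'.png')
E
python3 -c "
import cv2,numpy as np
a=cv2.imread('pics/g_wrist.png');b=cv2.imread('pics/g_side.png')
cv2.imwrite('pics/g.png',cv2.resize(np.hstack([a,cv2.resize(b[100:250,150:350],(512,384))]),(800,300)))"
```

```text
[593.80545558 131.21249703  51.81510193] [-0.3097869   0.93066013 -0.25051536] 9.4417
[593.55989993 131.3337851   51.33462539] 24.87378358087455 [-0.47859583  1.01501233  1.55732782] 10.0167
```

View pics/g.png

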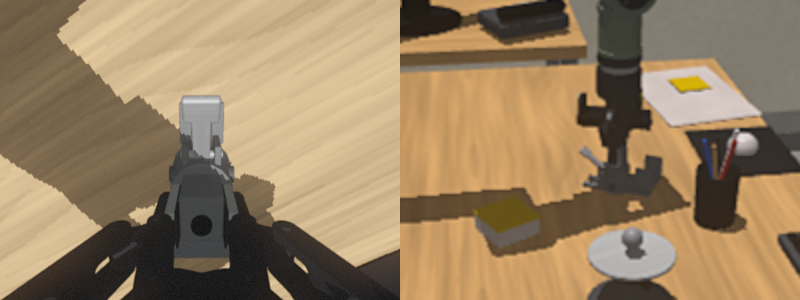

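```bash
python3 - <<'E'
from h import *
p=camera_params('wrist'); s=read_state(); a=atz(p,258.5,289,86); d=a-s['tool_pos']; 
hx=np.array([np.cos(-.53),np.sin(-.53)]); hy=np.array([-hx[1],hx[0]])
print(a,'off head-x',d[:2]@hx,'y',d[:2]@hy)
q=quat(-0.53)
line_to([593.5,131.3,240],q,v=150)
wait(.3); s=read_state(); print(s['ft_force'],s['opening'],s['t'],s['ft_torque'])
reach([551.4,-215,240],q)
wait(.3); s=read_state(); print(s['tool_pos'],s['ft_force'],s['opening'],s['t'])
p=camera_params('wrist')
for c in('wrist','side'): snap(c,'h_'+c+'.png')
print(p['position'])
E
python3 -c "
import cv2,numpy as np
a=cv2.imread('pics/h_wrist.png');b=cv2.imread('pics/h_side.png')
cv2.imwrite('pics/h.png',cv2.resize(np.hstack([a,cv2.resize(b[100:290,170:370],(512,384))]),(800,300)))"
```

```text
[592.41932277 132.16614406  86.        ] off head-x -1.4079991829887208 y 0.17089225423927484
[ 0.07731548  0.46574843 -5.53036434] 25.369258213000553 11.825 [ 0.04565266 -0.01476397  0.01084088]
[ 551.72214361 -214.19753253  239.9849529 ] [-0.42531673  0.06337366 -4.1348354 ] 25.19231019592664 13.4417
[ 483.28892968 -174.46330257  382.2964829 ]
```

View pics/h.png

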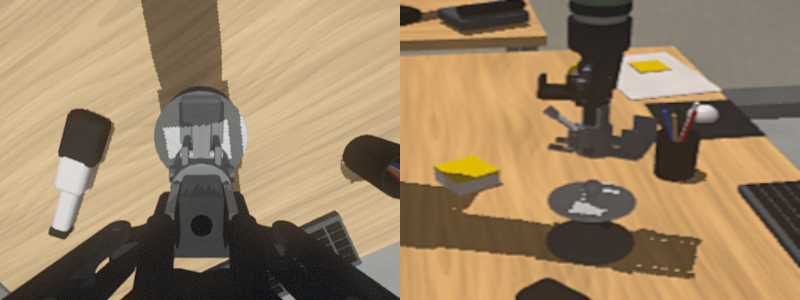

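```bash
cat > step.py <<'E'
from h import *
import sys
def f(n=4):
    L=[]
    for _ in range(n): L.append(read_state()['ft_force']); wait(.01)
    return np.mean(L,0)
def down(x,y,z0,z1,dz,q,base,fmax,latmax=5,v=30):
    z=z0
    while z>z1+1e-6:
        z=max(z-dz,z1); line_to([x,y,z],q,v=v); g=f()-base; s=read_state()
        print('z %.1f act %s df %s op %.2f t %.2f'%(z,np.round(s['tool_pos'],1),np.round(g,1),s['opening'],s['t']))
        if g[2]>fmax or np.hypot(*g[:2])>latmax: print('STOP'); break
    return z
E
python3 - <<'E'
from step import *
q=quat(-0.53); x,y=552.1,-215.5
line_to([x,y,200],q,v=80); wait(.4); b=f(10); print(b,read_state()['tool_pos'],read_state()['ft_torque']); np.save('base.npy',b)
z=down(x,y,200,160,2.5,q,b,6)
p=camera_params('wrist')
for c in('wrist','side'): snap(c,'i_'+c+'.png')
E
python3 -c "
import cv2,numpy as np
a=cv2.imread('pics/i_wrist.png');b=cv2.imread('pics/i_side.png')
cv2.imwrite('pics/i.png',cv2.resize(np.hstack([a,cv2.resize(b[150:270,200:360],(512,384))]),(800,300)))"
```

```text
[-0.05553703 -0.08504787 -4.1550729 ] [ 552.15309257 -215.50878627  200.16008029] [-0.00993651  0.01025304  0.03231872]
z 197.5 act [ 552.  -215.5  197.3] df [-0.1 -0.4 -0.7] op 25.21 t 14.96
z 195.0 act [ 552.  -215.5  194.8] df [ 0.4  0.2 -0.3] op 25.23 t 15.24
z 192.5 act [ 552.  -215.5  192.4] df [ 0.5  0.2 -0.2] op 25.33 t 15.53
z 190.0 act [ 552.  -215.5  189.8] df [ 0.1 -0.3 -0.3] op 25.09 t 15.81
z 187.5 act [ 552.  -215.5  187.4] df [ 0.1  0.  -0.1] op 24.98 t 16.09
z 185.0 act [ 552.  -215.5  184.9] df [0.6 0.3 0.1] op 25.06 t 16.38
z 182.5 act [ 552.  -215.5  182.3] df [-0.1  0.2 -0.5] op 24.77 t 16.66
z 180.0 act [ 552.  -215.5  179.8] df [-0.6  0.4  0.1] op 25.05 t 16.94
z 177.5 act [ 552.  -215.5  177.4] df [-0.2  0.   0.1] op 25.11 t 17.23
z 175.0 act [ 552.  -215.5  174.8] df [-0.3 -0.1 -0.4] op 25.46 t 17.51
z 172.5 act [ 552.  -215.5  172.3] df [-0.1 -0.1  0.2] op 24.68 t 17.79
z 170.0 act [ 552.  -215.5  169.8] df [-0.1 -0.1 -0.4] op 25.18 t 18.07
z 167.5 act [ 552.  -215.5  167.3] df [ 0.1 -0.  -0.2] op 24.79 t 18.36
z 165.0 act [ 552.  -215.4  164.9] df [ 0.3  0.2 -0. ] op 24.69 t 18.64
z 162.5 act [ 552.  -215.5  162.4] df [ 0.   0.2 -0.5] op 24.88 t 18.93
z 160.0 act [ 552.1 -215.8  160. ] df [-0.2 -1.2  0. ] op 25.30 t 19.21
```

View pics/i.png

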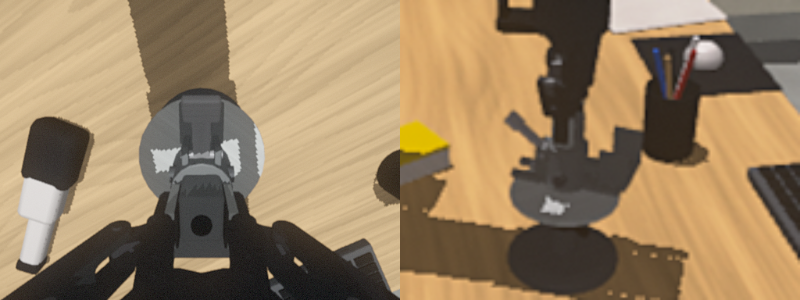

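```bash
python3 - <<'E'
from step import *
q=quat(-0.53); x,y=552.1,-216.0
b=np.load('base.npy')
z=down(x,y,160,150,1,q,b,18,8)
E
```

```text
z 159.0 act [ 552.2 -215.9  159.5] df [-0.9  0.2  5.2] op 25.32 t 19.59
z 158.0 act [ 552.3 -215.9  158.8] df [-2.1  0.4  9.6] op 25.53 t 19.88
z 157.0 act [ 552.2 -215.8  157.6] df [-2.2  1.3  9. ] op 25.23 t 20.16
z 156.0 act [ 551.9 -215.8  155.2] df [-0.5  0.6  2.5] op 25.03 t 20.44
z 155.0 act [ 551.9 -215.9  154.1] df [-0.4  0.4 -0.4] op 25.22 t 20.73
z 154.0 act [ 551.8 -215.9  153.1] df [ 0.4  0.5 -2.9] op 24.98 t 21.01
z 153.0 act [ 551.8 -215.9  152.2] df [ 0.2  0.2 -5.5] op 25.25 t 21.29
z 152.0 act [ 551.8 -215.9  151.7] df [-0.4  1.  -4.6] op 25.13 t 21.57
z 151.0 act [ 552.  -215.9  151.2] df [-1.2  1.2 -1. ] op 25.25 t 21.86
z 150.0 act [ 552.  -215.8  149.9] df [-1.5  1.8 -1.3] op 25.58 t 22.14
```

```bash
python3 - <<'E'
from step import *
q=quat(-0.53); x,y=552.1,-216.2
b=np.load('base.npy')
z=down(x,y,150,136,1,q,b,8,8)
for c in('wrist','side'): snap(c,'j_'+c+'.png')
E
python3 -c "
import cv2,numpy as np
a=cv2.imread('pics/j_wrist.png');b=cv2.imread('pics/j_side.png')
cv2.imwrite('pics/j.png',cv2.resize(np.hstack([a,cv2.resize(b[150:270,200:360],(512,384))]),(800,300)))"
```

```text
z 149.0 act [ 552.  -215.9  149. ] df [-1.5  3.3  1.1] op 24.98 t 22.43
z 148.0 act [ 552.  -216.   148.1] df [-2.5  4.2  2.9] op 25.07 t 22.71
z 147.0 act [ 552.  -216.1  147.1] df [-2.7  4.2  3.6] op 24.74 t 22.99
z 146.0 act [ 551.9 -216.1  146.1] df [-3.8  4.1  3.6] op 25.24 t 23.27
z 145.0 act [ 551.8 -216.   145.9] df [-5.   5.1  7.6] op 25.01 t 23.56
z 144.0 act [ 551.8 -216.   145.9] df [-6.3  5.8 12.1] op 25.32 t 23.84
STOP
```

View pics/j.png

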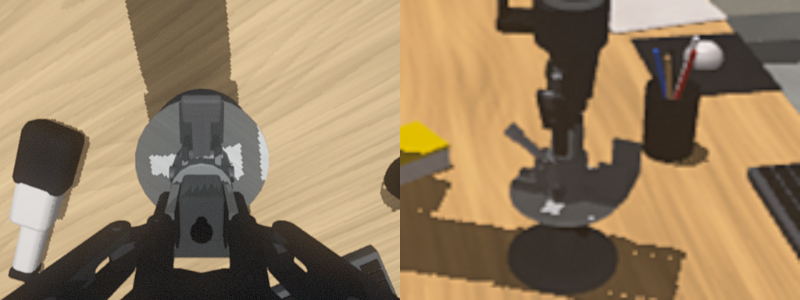

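```bash
python3 - <<'E'
from step import *
q=quat(-0.53); b=np.load('base.npy')
for x,y,z in [(551.6,-215.8,144.5),(551.2,-215.4,144.5),(550.9,-215.1,144.5),(550.9,-215.1,143.5)]:
    line_to([x,y,z],q,v=30); g=f()-b; s=read_state()
    print(np.round(s['tool_pos'],1),np.round(g,1),np.round(s['ft_torque'],2),s['t'])
    if g[2]>16: break
a=cv2.imread('pics/h_wrist.png')[260:350,190:330];snap('wrist','k.png');c=cv2.imread('pics/k.png')[260:350,190:330]
cv2.imwrite('pics/kc.png',cv2.resize(np.hstack([a,c]),None,fx=2.8,fy=2.8,interpolation=cv2.INTER_CUBIC))
E
```

```text
[ 551.8 -216.   145.9] [-4.2  4.7  8.7] [0.77 0.83 0.02] 24.225
[ 551.8 -215.9  145.8] [-3.5  2.9 10.5] [ 0.57  0.78 -0.  ] 24.5083
[ 551.8 -215.9  145.8] [-2.5  2.7  9.7] [ 0.41  0.7  -0.03] 24.7917
[ 551.8 -215.9  145.8] [-3.8  3.3 14.4] [ 0.53  0.96 -0.04] 25.075
```

View pics/kc.png

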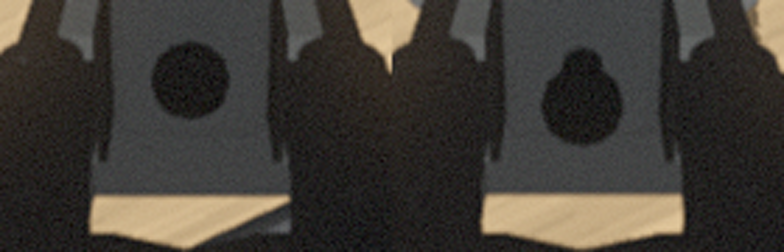

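```bash
python3 - <<'E'
from h import *
p=camera_params('wrist'); s=read_state()['tool_pos']
u,v=190+190/2.8,260+80/2.8
z0=s[2]-51.3+86
a=atz(p,u,v,z0)
for l in (0,3,4,4.5,5,6,7): print(l,np.round((proj(p,a+[0,0,l])-[u,v])*2.8,1))
E
python3 - <<'E'
import cv2,numpy as np
for f in('h_wrist','k'):
    g=cv2.cvtColor(cv2.imread('pics/%s.png'%f),cv2.COLOR_BGR2GRAY)[265:320,235:282]
    m=(g<38).astype(np.uint8); n,l,st,c=cv2.connectedComponentsWithStats(m); 
    for i in range(1,n):
        if st[i,4]>100: print(f,st[i],c[i])
E
```

```text
0 [-0.  0.]
3 [ 0.  12.6]
4 [ 0.  16.9]
4.5 [ 0.  19.1]
5 [ 0.  21.4]
6 [ 0.1 25.8]
7 [ 0.1 30.4]
h_wrist [  9  10  28  27 561] [22.51336898 23.30124777]
k [  9  12  28  35 687] [22.53129549 30.33624454]
```

```bash
python3 - <<'E'
from step import *
q=quat(-0.53); b=np.load('base.npy')
line_to([551.6,-215.8,145.6],q,v=30); wait(.3); print(f()-b)
gripper_to(40); wait(.2); s=read_state(); print(s['opening'],s['t'],s['ft_force'])
gripper_to(80)
line_to([551.6,-215.8,240],q,v=150); 
for c in('wrist','side','top'): snap(c,'l_'+c+'.png')
p=camera_params('wrist'); np.savez('l.npz',**p)
for c in('wrist','side','top'): spots(c,['head_grip','lever_pad','lever_pivot','socket_mouth'])
print(read_state()['t'],read_state()['ft_force'])
a,b=cv2.imread('pics/l_wrist.png'),cv2.imread('pics/l_side.png')
cv2.imwrite('pics/l.png',cv2.resize(np.hstack([a,cv2.resize(b[150:270,200:360],(512,384))]),(800,300)))
E
```

```text
[-3.6234755   2.81321803  8.46533043]
40.03658159872448 26.2 [0.09933228 0.83398368 0.10676562]
wrist head_grip [(array([ 548. , -213.4,  162.1]), 0.6)]
wrist lever_pad [(array([ 504.3, -188. ,  158.7]), 0.64)]
wrist lever_pivot [(array([ 530.9, -201.1,  127.6]), 0.83), (array([ 7.358e+02, -1.900e+00,  2.000e-01]), 0.34)]
wrist socket_mouth []
side head_grip [(array([ 551. , -215. ,  157.1]), 0.56)]
side lever_pad [(array([ 504.2, -187.1,  156.5]), 0.59)]
side lever_pivot [(array([ 529.8, -206.4,  124.3]), 0.68)]
side socket_mouth [(array([ 556.7, -215.3,   94.7]), 0.59)]
top head_grip [(array([ 555.2, -215.5,  160.9]), 0.62)]
top lever_pad []
top lever_pivot []
top socket_mouth [(array([ 550.6, -212.8,   95.3]), 0.66)]
28.2083 [0.34989445 0.42860995 0.74521451]
```

View pics/l.png

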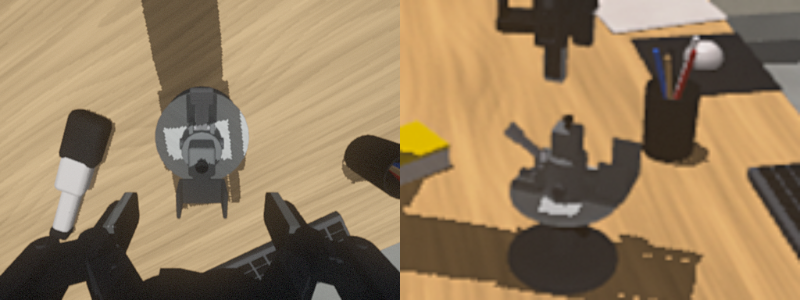

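```bash
python3 - <<'E'
from step import *
q=quat(-0.53); hx=np.array([np.cos(-.53),np.sin(-.53)])
P=np.array([551.6,-215.3])-66*hx; print(P)
gripper_to(0)
reach([*P,190],q); line_to([*P,168],q,v=60); wait(.3); b=f(10); np.save('base2.npy',b); print(b)
z=down(*P,168,132,2,q,b,9,7)
print(z)
E
```

```text
[ 494.65473335 -181.93479948]
[-0.07633305  0.02991139 -0.24160037]
z 166.0 act [ 494.6 -181.9  165.9] df [-0.1  0.1  0.3] op 0.02 t 30.55
z 164.0 act [ 494.6 -181.9  163.9] df [-0.   0.3  0.5] op -0.28 t 30.83
z 162.0 act [ 494.7 -181.9  162. ] df [ 0.3 -0.2  0.4] op -0.24 t 31.12
z 160.0 act [ 494.1 -181.6  160.1] df [-2.2  1.2  3.9] op -0.12 t 31.40
z 158.0 act [ 494.4 -181.8  158. ] df [-2.2  1.1  3.5] op 0.04 t 31.68
z 156.0 act [ 494.8 -182.1  156. ] df [-1.8  0.9  2.9] op 0.11 t 31.97
z 154.0 act [ 495.  -182.1  153.9] df [-1.3  0.7  2.1] op 0.03 t 32.25
z 152.0 act [ 494.9 -182.1  151.8] df [-1.   0.3  1.7] op -0.07 t 32.53
z 150.0 act [ 494.9 -182.1  149.8] df [-0.7  0.1  1.2] op -0.13 t 32.82
z 148.0 act [ 494.8 -182.   147.8] df [-0.4 -0.1  0.8] op 0.08 t 33.10
z 146.0 act [ 494.9 -182.1  145.9] df [0.1 0.  1. ] op 0.02 t 33.38
z 144.0 act [ 494.7 -182.   143.9] df [0.2 0.1 0.4] op 0.09 t 33.67
z 142.0 act [ 494.6 -181.9  141.8] df [ 0.2 -0.   1. ] op -0.17 t 33.95
z 140.0 act [ 494.6 -181.9  139.8] df [-0.   0.7  0.3] op 0.21 t 34.23
z 138.0 act [ 494.6 -181.9  137.8] df [-0.2  0.   0.7] op 0.20 t 34.52
z 136.0 act [ 494.6 -181.9  135.8] df [-0.2  0.4  0.8] op 0.17 t 34.80
z 134.0 act [ 494.6 -181.9  133.8] df [-0.1  0.4  0.7] op 0.09 t 35.08
z 132.0 act [ 494.6 -182.   131.8] df [0. 0. 1.] op 0.14 t 35.37
132
```

```bash
python3 - <<'E'
from step import *
for c in('wrist','side','top'): snap(c,'m_'+c+'.png')
a,b=cv2.imread('pics/m_wrist.png'),cv2.imread('pics/m_side.png')
cv2.imwrite('pics/m.png',cv2.resize(np.hstack([a,cv2.resize(b[150:270,200:360],(512,384))]),(800,300)))
E
```

```text
(no output)
```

View pics/m.png

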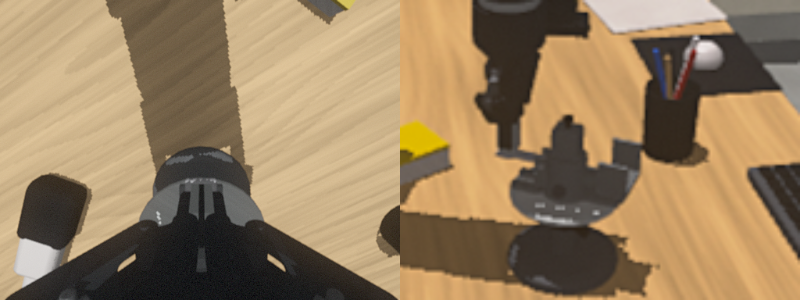

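```bash
python3 - <<'E'
from step import *
q=quat(-0.53); hx=np.array([np.cos(-.53),np.sin(-.53)])
P=np.array([551.6,-215.3])-66*hx; b=np.load('base2.npy')
z=down(*P,132,123,.7,q,b,9,7)
wait(.3); print(f()-b)
E
```

```text
z 131.3 act [ 494.7 -182.   131.3] df [-0.  -0.   1.7] op -0.15 t 35.80
z 130.6 act [ 494.7 -182.   130.7] df [-0.4  1.   2.4] op -0.18 t 36.08
z 129.9 act [ 494.7 -181.9  130.3] df [-1.8  0.5  5.6] op 0.25 t 36.37
z 129.2 act [ 494.7 -181.9  130.2] df [-2.6  1.1  8.8] op 0.01 t 36.65
z 128.5 act [ 494.7 -181.9  130.1] df [-3.4  1.2 12.3] op -0.01 t 36.93
STOP
[-3.70261129  1.27423319 12.16046905]
```

```bash
python3 - <<'E'
from step import *
q=quat(-0.53); hx=np.array([np.cos(-.53),np.sin(-.53)])
P=np.array([551.6,-215.3])-66*hx
line_to([*P,210],q,v=100); 
reach([551.6,-215.8,260],q); wait(.3)
for c in('wrist','side','top'): snap(c,'n_'+c+'.png')
p=camera_params('wrist')
for c in('wrist','side','top'): spots(c,['head_grip','lever_pad','lever_pivot','socket_mouth','stand'])
print(read_state()['t'],read_state()['ft_force'])
for n,X in (('lever end down',(-78,36)),('end up',(-67,68)),('pin6',(0,92)),('pin0',(0,86))):
    for c in ('wrist','side'):
        print(n,c,np.round(proj(camera_params(c),[551.6+X[0]*hx[0],-215.4+X[0]*hx[1],94.5+X[1]]),1))
a,b=cv2.imread('pics/n_wrist.png'),cv2.imread('pics/n_side.png')
cv2.imwrite('pics/n.png',np.hstack([cv2.resize(a[110:260,180:330],(400,400)),cv2.resize(b[180:250,230:300],(400,400))]))
E
```

```text
wrist head_grip [(array([ 552.1, -216.8,  163.9]), 0.77)]
wrist lever_pad [(array([ 493.3, -181.5,  132.4]), 0.8)]
wrist lever_pivot [(array([ 532.9, -201.8,  127.9]), 0.78)]
wrist socket_mouth [(array([ 532.1, -199.3,  131.3]), 0.56), (array([ 549.4, -211.1,  159.2]), 0.54)]
wrist stand [(array([ 550.7, -214.1,    1.7]), 0.83), (array([736. ,   3.4,  -3. ]), 0.63)]
side head_grip [(array([ 549.1, -217. ,  161.8]), 0.88)]
side lever_pad [(array([ 495.2, -181. ,  127.7]), 0.49)]
side lever_pivot [(array([ 530.2, -202.5,  125.5]), 0.39)]
side socket_mouth [(array([ 552.6, -218.4,   94.8]), 0.85)]
side stand [(array([ 546.1, -215.7,    4.7]), 0.63)]
top head_grip [(array([ 556.5, -216.3,  162.4]), 0.71)]
top lever_pad [(array([ 489.8, -182.7,  131.2]), 0.56)]
top lever_pivot [(array([ 531.2, -202.7,  123.7]), 0.44), (array([ 553.9, -218.9,  161.4]), 0.3)]
top socket_mouth [(array([ 552.8, -215.1,   94.5]), 0.51)]
top stand [(array([ 548.6, -216. ,    1.1]), 0.92), (array([392.6,  23.2,  -1.7]), 0.42)]
39.8583 [-0.30317926 -0.24736034 -0.29550738]
lever end down wrist [258.  96.]
lever end down side [238.8 208.1]
end up wrist [258.1 111.1]
end up side [242.5 198.6]
pin6 wrist [258.2 203.3]
pin6 side [266.5 195.4]
pin0 wrist [258.2 200.7]
pin0 side [266.4 197.4]
```

View pics/n.png

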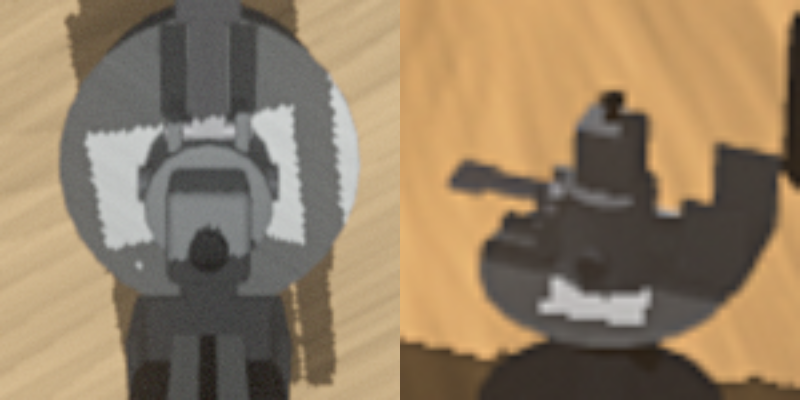

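View pics/n_top.png

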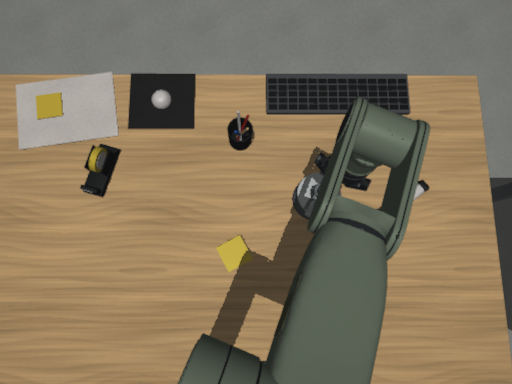

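```bash
python3 -c "
from workcell import *
print(read_state()['t']); hand_in()"
```

```text
39.8583
the job is handed in; nothing more can be done
```

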